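# Stand the red bauble in the ribbon-tying ring

## Robot

A 6-joint arm with a two-finger parallel gripper is mounted at the origin on a cart in front of the work surface, level with it; the furniture and walls round the work are solid. World frame = base frame: x ahead of the robot, y to its left, z up, the work surface at z = 0. Lengths are in m, angles in rad, forces in N, time in s.
With the tool pointing down it reaches from about 0.3 to 0.75 m from the base axis. Payload 8.5 kg.
Tool frame: the origin (TCP) lies midway between the tips of the shut fingers; the grasp point (between the pads) lies 19 mm behind it (env.grip_depth is the distance from the TCP to the grasp point, in m); z points along the fingers, y is the line along which they close (so a half turn about z gives the same grasp; the last joint's range is limited). The gripper opens to 85 mm and grips with 20 to 120 N. Pads are 22 mm wide; open, the fingers measure 114 mm over their backs; the gripper's body (76 mm by 85 mm) begins 54 mm behind the grasp point. The pads swing forward as they close: fully open they stand 13 mm farther back than shut.
Start: joints at [-0.215, 0.381, 1.297, -0, 1.464, -0.215], TCP at [0.55, 0, 0.231] pointing down, gripper open.
Joint ranges: [-3.11, 3.11], [-0.89, 2.33], [0.22, 2.48], [-1.42, 4.56], [0.17, 2.85], [-2.88, 2.88]. Speed limits (rad/s): [2.39, 2.39, 3.14, 3.14, 3.14, 3.14].

## Interface

Orientations are given as [roll, pitch, yaw] about the fixed x, y, z axes, in that order (R = Rz(yaw) Ry(pitch) Rx(roll)).
In Python, from rig import env gives the robot as it stands.
- The arm moves only by the shell command python3 -m inch 'ROWS' [OPENING]. ROWS is JSON, a list of rows, each an object of numbers: "x", "y", "z": the shift along the world's x, y, z in units of 250 mm (1.0 is 250 mm); "ax", "ay", "az": the turn, a rotation vector about the world's x, y, z in units of pi/4 rad (1.0 is pi/4 rad). A call has 1 to 8 rows; each row is the pose to reach, as a shift and turn from the pose commanded when the call began; what a row does not reach only later rows make up. A row lasts 1/8 s, in which the tool goes at most 62.5 mm and 10.7 degrees, less where a joint would pass 70% of its speed; a pose out of reach is approached as far as the arm can. A call with a number of a shift or a turn outside -1 to 1 is refused whole. A call with a gripper value outside its range is refused whole. OPENING is the opening, from 0 (shut) to 1 (fully open), set as the call begins (- or left out, the last holds). The fingers move at their own pace and stop on an object; the grip force is fixed at half the most. Time passes only in rows, so rows that repeat a pose let the fingers close. It gives the time, the measured TCP pose, the force, the opening and the grip force at its end, in the units of the state.
- env.get_state(): the state, without advancing time (a new reading comes with each control period).
- env.camera(name): name is "scene" or "side" or "wrist"; returns a dict with "color" (400x640x3 uint8, red, green, blue), "depth" (400x640 float32, m along the optical axis (not along the pixel's ray), 0 where there is no reading), "K" (3x3 intrinsics, pixels), "R" (3x3) and "t" (3): a world point X has camera coordinates R X + t. Camera axes: x right, y down, z forward; pixel columns grow to the right and rows downward; lengths in m; the calibration is good to about 2 mm. A picture is of the moment at which its call begins.
- env.sign_off(): hands the job in; it is judged then, once.
Trained networks look in the newest picture that a camera, given by its name, has taken for a name from the list of things; names that differ only in an ending like _2 or _b are one class to them, and where a whole thing is asked for, a point or a joint stands for the part that bears it (a point fixed in the world has none). Each returns a list of dicts, best first, with "conf" (0 to 1); they miss things now and then, are a little off and sometimes report something else, mostly with a low value. They report only what shows in the picture. A call takes as long as a camera call.
- env.masks_of(query, camera): "pixels" (400x640 bool, what is visible of it) and "rect" ([left, top, right, bottom] in pixels, round what is visible of it).
The state is a dict: "clock": time; "q": joint angles; "joint_vel": joint speeds; "joint_torque": joint torques, N m; "tcp_pos": TCP position; "eef_rot": TCP orientation; "force": force on the tool from outside, world axes, zero at the start; "wrist_torque": the same for the moment, N m; "grip_width": finger opening in m; "gripper_force": force on a finger pad.
Only numpy, scipy, OpenCV 4.12 (cv2) and the standard library are available. Lean on these libraries where they do the work, as an engineer would, in place of code of your own. Each camera call takes 0.05 s, during which the arm holds its last target. There are 200 camera calls.

## Task

Take the red bauble out of the packing rack and stand it, cap up, in the brass ring of the little stand, so that a ribbon can be tied to its loop. Lower it in gently rather than dropping it, let go, and leave the blue and white baubles standing in the rack.

Things in the scene. Friction and masses are not known exactly. Their poses are not given: they have to be found in the camera images.
- red_center (a point): centre of the red bauble's ball: a loose, rigid, glossy red ball of 58 mm diameter (about 60 g, centre of mass within 3 mm of the ball's centre) with a brass cap on top, 20 mm in diameter, reaching to 38 mm above the ball's centre, and a thin wire loop to 46 mm (the loop cannot be felt). Its z axis points out through the cap. At the start it stands cap up in one of the three collars of the rack, 110 mm above the table; it may be gripped across the ball or by the cap
- blue_center (a point): centre of the ball of the blue bauble, same shape and size as the red one, in another collar of the rack; to be left there
- white_center (a point): centre of the ball of the off-white bauble, same shape and size, in another collar of the rack; to be left there
- tray: wooden packing rack, a solid block 95 x 320 mm and 65 mm high with a pale plywood top, fixed to the table among crumpled wrapping paper (the paper is only scenery: it cannot be felt); origin at the centre of its underside, y along its length, z up. Three open brown card collars (48 mm outside, 36 mm inside diameter, tops 87 mm above the table) stand at y = -100, 0 and +100 mm, each with a bauble resting on its rim
- ring_seat (a point): the point where the ball's centre lies when a bauble sits in the ring: on the axis of the ring stand, 109 mm above the table; z up. The stand, fixed to the table, is a round dark wooden foot of 84 mm diameter and 50 mm height with a steel plate on top (to 53 mm) and three thin brass legs that carry a level ring of 5 mm brass wire (45 mm outside, 35 mm inside diameter, its top 87.5 mm above the table)

How it is judged:
By the outcome, as a careful person would: the job done as asked, in the order asked, and still so for the second after the job is handed in, with the robot touching nothing.
It also fails if it takes over 42 s, if anything falls off the work surface, if the arm or the gripper's body presses on something with over 40 N, if the wrist force passes 120 N, or if a joint passes its speed limit or range.

## Working session

There is one attempt and no reset: what is moved stays moved. The work goes in short steps, Python scripts to look and compute and a shell command to move; the robot and the scene stay as the last step left them, time stands still between calls to the robot, and variables do not carry over. Pictures are saved under pics/ and viewed, at most 10 in all, crops included, and the job is handed in when it is done.

```bash
mkdir -p pics; ls
cat > h.py <<'E'
import numpy as np, cv2
from rig import env
def ray(c,u,v):
    d=np.linalg.inv(c["K"])@[u,v,1]; return -c["R"].T@c["t"], c["R"].T@d
def world(c,m):
    v,u=np.nonzero(m&(c["depth"]>0)); z=c["depth"][v,u]
    p=np.linalg.inv(c["K"])@np.vstack([u*z,v*z,z]); return (c["R"].T@(p-c["t"][:,None])).T
def sphere(P):
    A=np.c_[2*P,np.ones(len(P))]; b=(P**2).sum(1)
    for _ in range(4):
        s=np.linalg.lstsq(A,b,rcond=None)[0]; r=np.sqrt(s[3]+s[:3]@s[:3])
        e=abs(np.linalg.norm(P-s[:3],axis=1)-r); k=e<max(2*np.median(e),.001)
        P=P[k];A=A[k];b=b[k]
    return s[:3],r
E
python3 - <<'E'
from h import *
for n in["scene","side","wrist"]:
    c=env.camera(n); cv2.imwrite(f"pics/{n}0.png",c["color"][:,:,::-1])
    print(n,"cam at",(-c["R"].T@c["t"]).round(3))
    for q in["red_center","blue_center","white_center","tray","ring_seat"]:
        for d in env.masks_of(q,n)[:2]:
            P=world(c,d["pixels"]); 
            print(q,round(d["conf"],2),np.round(d["rect"]),len(P), P.min(0).round(3) if len(P) else "",P.max(0).round(3) if len(P) else "", end=" ")
            if "_center" in q and len(P)>50: s,r=sphere(P); print(s.round(4),round(r,4),end="")
            print()
print(env.get_state())
ims=[cv2.imread(f"pics/{n}0.png") for n in["scene","side","wrist"]]
cv2.imwrite("pics/all.png",cv2.resize(np.vstack([np.hstack(ims[:2]),np.hstack([ims[2],ims[2]*0])]),(800,500),interpolation=cv2.INTER_AREA))
E
```

```text
pics
scene cam at [ 0.139 -0.743  0.578]
red_center 0.71 [279. 170. 303. 197.] 392 [ 0.503  0.104 -0.098] [0.767 0.699 0.154] [0.5365 0.2033 0.1096] 0.0279
red_center 0.37 [290. 184. 313. 214.] 496 [0.492 0.074 0.045] [0.619 0.299 0.15 ] [0.5227 0.107  0.1089] 0.03
blue_center 0.52 [272. 152. 292. 178.] 291 [ 0.523  0.201 -0.083] [0.774 0.818 0.153] [0.5507 0.3014 0.111 ] 0.0265
white_center 0.7 [290. 184. 314. 213.] 469 [0.492 0.074 0.045] [0.619 0.299 0.15 ] [0.5222 0.1061 0.1091] 0.0293
tray 0.89 [260. 177. 330. 253.] 2224 [ 0.466  0.037 -0.11 ] [0.634 0.699 0.087] 
tray 0.19 [289. 183. 315. 212.] 484 [0.492 0.074 0.054] [0.602 0.206 0.15 ] 
ring_seat 0.78 [366. 268. 407. 323.] 1840 [ 0.505 -0.252 -0.002] [ 0.61  -0.157  0.087] 
ring_seat 0.32 [281. 169. 302. 197.] 371 [0.507 0.105 0.084] [0.573 0.283 0.154] 
side cam at [ 0.249 -0.516  0.634]
red_center 0.56 [274. 146. 297. 180.] 499 [0.508 0.172 0.049] [0.608 0.314 0.156] [0.5369 0.2041 0.1108] 0.029
blue_center 0.75 [263. 133. 288. 151.] 392 [ 0.523  0.272 -0.107] [0.723 0.703 0.154] [0.6236 0.4791 0.0043] 0.2409
white_center 0
[... 493 characters left out ...]
122] 
{'clock': 0.9, 'q': array([-2.15319113e-01,  3.80606146e-01,  1.29741111e+00,  4.60097580e-05,
        1.46359844e+00, -2.15270923e-01]), 'joint_vel': array([-0.000529  , -0.0010822 , -0.00040038,  0.00110513, -0.00177479,
       -0.00026754]), 'joint_torque': array([ 7.29146996e-04, -4.48320937e+01, -2.31461102e+01, -1.01812579e-04,
        5.66164599e-04, -6.13068414e-05]), 'tcp_pos': array([5.49981349e-01, 3.28954282e-06, 2.31315347e-01]), 'eef_rot': array([-3.14157992e+00, -4.96108073e-05,  1.57074321e+00]), 'force': array([ 0.19048184, -0.03159823, -0.13961893]), 'wrist_torque': array([ 0.0436018 , -0.01368525, -0.01829118]), 'gripper_force': 0.0, 'grip_width': 0.0854208358365776}
```

View pics/all.png

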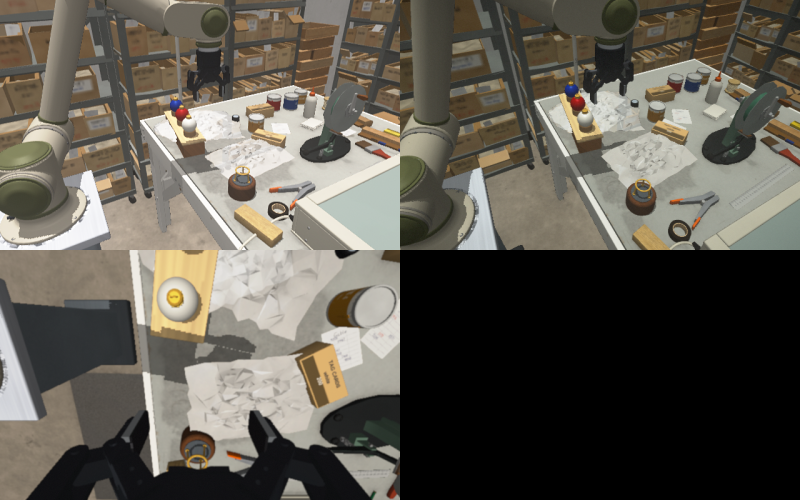

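The three views show the rack with the white bauble nearest, red in the middle (scene about 291,183) and blue farthest. The ring stand is at about (386,295) in the scene view, with a magnifier lamp beyond it. Before moving I'll check the clearance around the stand.

Run:
```python
from h import *
for n in["scene","side"]:
    c=env.camera(n); P=world(c,c["depth"]>0)
    k=(P[:,0]>.4)&(P[:,0]<.85)&(P[:,1]>-.4)&(P[:,1]<.1)&(P[:,2]>.07)
    P=P[k]; H={}
    for p in P:
        key=(int(p[0]//.05*5),int(p[1]//.05*5)); H.setdefault(key,[]).append(p[2])
    print(n,[(k,round(min(v),2),round(max(v),2)) for k,v in sorted(H.items()) if len(v)>4])
    d=env.masks_of("ring_seat",n)[0]; P=world(c,d["pixels"]); Q=P[P[:,2]>.08]; print("ring",len(Q),Q.mean(0),Q.min(0),Q.max(0))
    Q=P[(P[:,2]>.045)&(P[:,2]<.06)]; print("foot top",Q.min(0),Q.max(0),(Q.min(0)+Q.max(0))/2)
```

```text
scene [((40, -5), np.float64(0.46), np.float64(0.55)), ((40, 0), np.float64(0.45), np.float64(0.55)), ((45, -10), np.float64(0.45), np.float64(0.54)), ((45, -5), np.float64(0.25), np.float64(0.54)), ((45, 0), np.float64(0.25), np.float64(0.54)), ((45, 5), np.float64(0.07), np.float64(0.54)), ((50, -25), np.float64(0.07), np.float64(0.09)), ((50, -20), np.float64(0.08), np.float64(0.09)), ((50, -10), np.float64(0.44), np.float64(0.54)), ((50, -5), np.float64(0.24), np.float64(0.54)), ((50, 0), np.float64(0.24), np.float64(0.54)), ((50, 5), np.float64(0.07), np.float64(0.54)), ((55, -25), np.float64(0.07), np.float64(0.09)), ((55, -20), np.float64(0.07), np.float64(0.09)), ((55, -10), np.float64(0.44), np.float64(0.53)), ((55, -5), np.float64(0.24), np.float64(0.44)), ((55, 0), np.float64(0.24), np.float64(0.53)), ((60, -5), np.float64(0.25), np.float64(0.35)), ((60, 0), np.float64(0.3), np.float64(0.35))]
ring 140 [ 0.54613428 -0.21084047  0.08511418] [ 0.5247198  -0.23145275  0.08085738] [ 0.56952134 -0.18727993  0.08828092]
foot top [ 0.50582033 -0.24913824  0.04503688] [ 0.58786364
[... 570 characters left out ...]
4(0.29), np.float64(0.43)), ((50, 5), np.float64(0.07), np.float64(0.15)), ((55, -25), np.float64(0.07), np.float64(0.09)), ((55, -20), np.float64(0.07), np.float64(0.09)), ((55, -10), np.float64(0.45), np.float64(0.52)), ((55, -5), np.float64(0.25), np.float64(0.44)), ((55, 0), np.float64(0.25), np.float64(0.35)), ((60, -5), np.float64(0.25), np.float64(0.35)), ((60, 0), np.float64(0.3), np.float64(0.35)), ((80, 5), np.float64(0.07), np.float64(0.07))]
ring 201 [ 0.5460185 -0.2102688  0.0870477] [ 0.52534014 -0.23068584  0.08041472] [ 0.56921844 -0.18776762  0.09038802]
foot top [ 0.50616576 -0.24971442  0.04505966] [ 0.58764385 -0.1697761   0.05990083] [ 0.5469048  -0.20974526  0.05248025]
```

```bash
cat > ring.py <<'E'
from h import *
c=env.camera("wrist"); 
d=env.masks_of("ring_seat","wrist")
print("cam",(-c["R"].T@c["t"]).round(3),c["R"].round(2).tolist())
for e in d[:1]:
    P=world(c,e["pixels"]); Q=P[(P[:,2]>.08)&(P[:,2]<.095)]
    print(e["conf"],e["rect"],len(Q))
    A=np.c_[2*Q[:,:2],np.ones(len(Q))]; s=np.linalg.lstsq(A,(Q[:,:2]**2).sum(1),rcond=None)[0]
    print("ring",s[:2].round(4),"r",np.sqrt(s[2]+s[:2]@s[:2]).round(4),"top",np.percentile(Q[:,2],[50,90]).round(4), "mid",((Q.min(0)+Q.max(0))/2).round(4))
import sys; cv2.imwrite(f"pics/{sys.argv[1]}.png",c["color"][:,:,::-1])
E
python3 -m inch '[{"y":-0.2},{"y":-0.4},{"y":-0.56},{"y":-0.6},{"y":-0.6}]'; python3 ring.py r1
python3 -m inch '[{"y":-0.1},{"y":-0.2},{"y":-0.24},{"y":-0.24},{"y":-0.24}]'; python3 ring.py r2
```

```text
cam [0.55  0.082 0.374] [[1.0, 0.0, -0.0], [0.0, -0.95, 0.32], [-0.0, -0.32, -0.95]]
0.6 [285.7, 280.4, 346.7, 347.7] 247
ring [ 0.5463 -0.2042] r 0.0196 top [0.0862 0.0873] mid [ 0.5465 -0.2038  0.0841]
cam [0.55  0.082 0.374] [[1.0, 0.0, -0.0], [0.0, -0.95, 0.32], [-0.0, -0.32, -0.95]]
0.79 [287.6, 278.5, 341.6, 350.4] 247
ring [ 0.5463 -0.2041] r 0.0197 top [0.0862 0.0873] mid [ 0.5466 -0.2031  0.0842]validation failed for argument at $[0]...
validation failed for argument at $[0]...
```

View pics/r1.png

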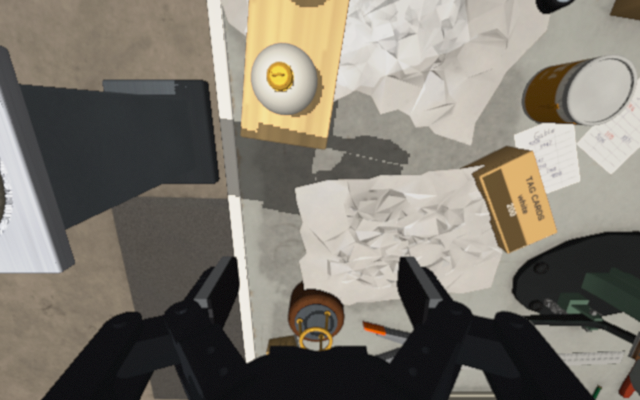

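The arm did not move, because the rows were refused. Each row probably needs all six numbers. In this view the ring shows at about (317,340) and the white bauble at about (285,78).

```bash
python3 -m inch '[{"x":0,"y":-0.2,"z":0,"ax":0,"ay":0,"az":0},{"x":0,"y":-0.4,"z":0,"ax":0,"ay":0,"az":0},{"x":0,"y":-0.5,"z":0,"ax":0,"ay":0,"az":0},{"x":0,"y":-0.5,"z":0,"ax":0,"ay":0,"az":0},{"x":0,"y":-0.5,"z":0,"ax":0,"ay":0,"az":0}]' && python3 ring.py r3
```

```text
clock: 1.92
tcp_pos: [0.5499, -0.1242, 0.2313]
eef_rot: [-3.142, -0.0, 1.571]
force: [-0.5, 0.2, 0.1]
grip_width: 0.0853
gripper_force: 0.0
cam [ 0.55  -0.042  0.374] [[1.0, 0.0, -0.0], [0.0, -0.95, 0.32], [-0.0, -0.32, -0.95]]
0.65 [282.6, 207.2, 345.7, 273.5] 426
ring [ 0.5462 -0.205 ] r 0.0199 top [0.0864 0.0875] mid [ 0.5456 -0.2056  0.0845]
```

```bash
python3 -m inch '[{"x":0,"y":-0.2,"z":0,"ax":0,"ay":0,"az":0},{"x":0,"y":-0.4,"z":0,"ax":0,"ay":0,"az":0},{"x":0,"y":-0.4,"z":0,"ax":0,"ay":0,"az":0},{"x":0,"y":-0.4,"z":0,"ax":0,"ay":0,"az":0}]' && python3 ring.py r4
```

```text
clock: 2.52
tcp_pos: [0.5501, -0.2239, 0.2313]
eef_rot: [-3.141, -0.0, 1.572]
force: [-0.2, 0.3, -0.1]
grip_width: 0.0851
gripper_force: 0.0
cam [ 0.55  -0.142  0.374] [[1.0, 0.0, -0.0], [0.0, -0.95, 0.32], [-0.0, -0.32, -0.95]]
0.9 [279.5, 127.3, 350.6, 202.1] 556
ring [ 0.5461 -0.2056] r 0.0199 top [0.0865 0.0875] mid [ 0.546  -0.2055  0.085 ]
```

View pics/r4.png

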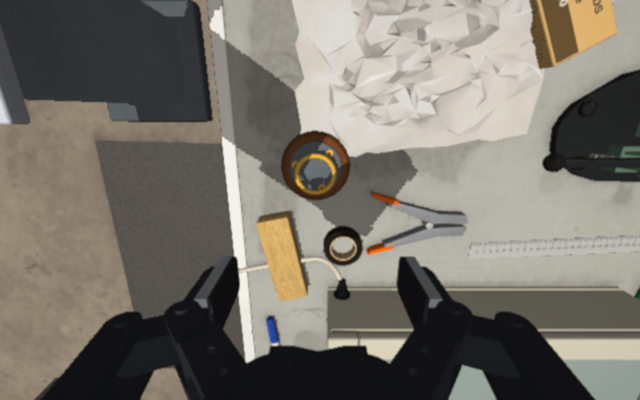

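The ring sits at about (316,174), and the wrist views agree on (0.546, -0.2055). Next I'll look at the red bauble from the same relative camera position.

```bash
cat > red.py <<'E'
from h import *
import sys
c=env.camera("wrist"); C=-c["R"].T@c["t"]; print("cam",C.round(4),env.get_state()["tcp_pos"].round(4))
cv2.imwrite(f"pics/{sys.argv[1]}.png",c["color"][:,:,::-1])
for q in["red_center","blue_center","white_center"]:
  for e in env.masks_of(q,"wrist")[:2]:
    P=world(c,e["pixels"]); s,r=sphere(P); print(q,round(e["conf"],2),np.round(e["rect"]),s.round(4),round(r,4),"top",np.percentile(P[:,2],99).round(4))
hsv=cv2.cvtColor(c["color"],cv2.COLOR_RGB2HSV); m=((hsv[:,:,0]<8)|(hsv[:,:,0]>172))&(hsv[:,:,1]>150)&(hsv[:,:,2]>60)
n,l,st,ce=cv2.connectedComponentsWithStats(m.astype(np.uint8)); i=1+np.argmax(st[1:,4]); h=cv2.convexHull(np.argwhere(l==i)[:,::-1].astype(np.int32))
(u,v),rr=cv2.minEnclosingCircle(h); o,d=ray(c,u,v); print("red blob",u,v,rr,"ray at z.110",(o+d*(.110-o[2])/d[2]).round(4))
P=world(c,l==i); s,r=sphere(P); print("red sphere (colour)",s.round(4),r.round(4))
E
python3 -m inch '[{"x":0,"y":0.25,"z":0,"ax":0,"ay":0,"az":0},{"x":0,"y":0.5,"z":0,"ax":0,"ay":0,"az":0},{"x":0,"y":0.75,"z":0,"ax":0,"ay":0,"az":0},{"x":0,"y":1,"z":0,"ax":0,"ay":0,"az":0},{"x":0,"y":1,"z":0,"ax":0,"ay":0,"az":0}]' && 
python3 -m inch '[{"x":0,"y":0.2,"z":0,"ax":0,"ay":0,"az":0},{"x":0,"y":0.4,"z":0,"ax":0,"ay":0,"az":0},{"x":0,"y":0.4,"z":0,"ax":0,"ay":0,"az":0},{"x":0,"y":0.4,"z":0,"ax":0,"ay":0,"az":0}]' && python3 red.py d1 &&
python3 -m inch '[{"x":0,"y":0.12,"z":0,"ax":0,"ay":0,"az":0},{"x":0,"y":0.24,"z":0,"ax":0,"ay":0,"az":0},{"x":0,"y":0.24,"z":0,"ax":0,"ay":0,"az":0},{"x":0,"y":0.24,"z":0,"ax":0,"ay":0,"az":0}]' && python3 red.py d2
```

```text
clock: 3.25
tcp_pos: [0.5492, 0.0299, 0.2319]
eef_rot: [3.141, -0.001, 1.578]
force: [0.3, -0.3, 0.2]
grip_width: 0.0854
gripper_force: 0.0
clock: 3.75
tcp_pos: [0.5499, 0.1246, 0.2314]
eef_rot: [3.142, 0.0, 1.571]
force: [-0.3, -0.8, 1.1]
grip_width: 0.0854
gripper_force: 0.0
cam [0.5496 0.2067 0.3736] [0.55   0.1242 0.2314]
red_center 0.86 [272.  76. 333. 145.] [0.5348 0.2058 0.11  ] 0.0282 top 0.1484
red_center 0.38 [250.   0. 372. 250.] [0.5401 0.205  0.1024] 0.0776 top 0.0781
blue_center 0.94 [289.   0. 351.  24.] [0.5499 0.3053 0.1091] 0.0293 top 0.1297
white_center 0.64 [262. 182. 316. 240.] [0.5197 0.1069 0.1093] 0.0288 top 0.1491
red blob 302.1073913574219 109.87919616699219 32.491390228271484 ray at z.110 [0.5351 0.2067 0.11  ]
red sphere (colour) [0.5348 0.2058 0.1096] 0.0285
clock: 4.45
tcp_pos: [0.5501, 0.1841, 0.2313]
eef_rot: [-3.142, 0.0, 1.57]
force: [0.5, -0.3, -0.2]
grip_width: 0.0853
gripper_force: 0.0
cam [0.5499 0.2662 0.3735] [0.5501 0.184  0.2313]
red_center 0.85 [275. 146. 332. 208.] [0.5349 0.206  0.1097] 0.0285 top 0.1484
blue_center 0.95 [284.  21. 352.  98.] [0.55   0.3046 0.11  ] 0.0283 top 0.1488
white_center 0.58 [264. 236. 317. 292.] [0.5198 0.1071 0.1096] 0.0286 top 0.1497
red blob 302.71966552734375 175.356689453125 29.10146713256836 ray at z.110 [0.5349 0.2059 0.11  ]
red sphere (colour) [0.5349 0.206  0.1095] 0.0285
```

View pics/d2.png

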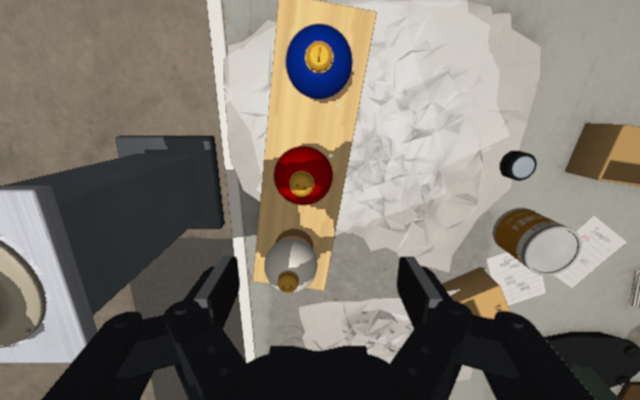

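The red bauble is at about (303,175), between the blue (319,55) and the white (291,263), and the fingers will close across the rack. It measures (0.535, 0.2055, 0.110). I'll line up, descend and close.

```bash
python3 -m inch '[{"x":-0.058,"y":0.084,"z":0,"ax":0,"ay":0,"az":0},{"x":-0.058,"y":0.084,"z":-0.1,"ax":0,"ay":0,"az":0},{"x":-0.058,"y":0.084,"z":-0.25,"ax":0,"ay":0,"az":0},{"x":-0.058,"y":0.084,"z":-0.4,"ax":0,"ay":0,"az":0},{"x":-0.058,"y":0.084,"z":-0.5,"ax":0,"ay":0,"az":0},{"x":-0.058,"y":0.084,"z":-0.57,"ax":0,"ay":0,"az":0},{"x":-0.058,"y":0.084,"z":-0.57,"ax":0,"ay":0,"az":0},{"x":-0.058,"y":0.084,"z":-0.57,"ax":0,"ay":0,"az":0}]'
python3 - <<'E'
from h import *
c=env.camera("side"); print(env.grip_depth)
cv2.imwrite("pics/g1.png",cv2.resize(c["color"][90:260,200:430,::-1],None,fx=3,fy=3))
E
```

```text
clock: 5.65
tcp_pos: [0.536, 0.2058, 0.0897]
eef_rot: [3.14, -0.0, 1.571]
force: [-0.0, 0.1, -0.2]
grip_width: 0.0854
gripper_force: 0.0
0.0187
```

View pics/g1.png

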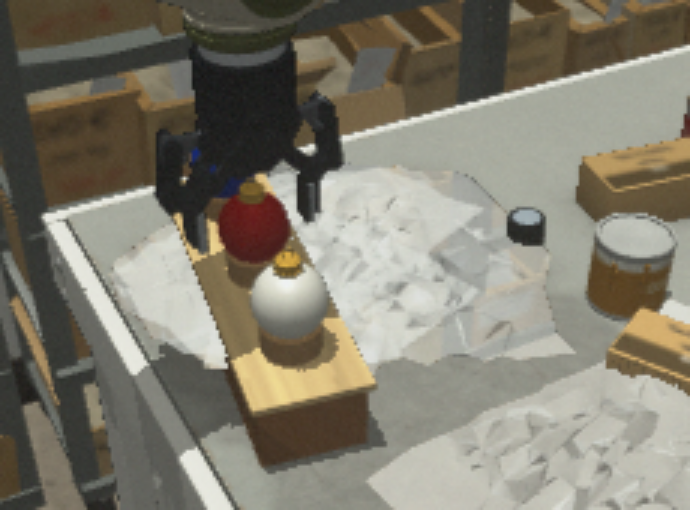

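The red ball, at about (253,228) in the crop, is between the open fingers. I'll close.

```bash
python3 -m inch '[{"x":0,"y":0,"z":0,"ax":0,"ay":0,"az":0},{"x":0,"y":0,"z":0,"ax":0,"ay":0,"az":0},{"x":0,"y":0,"z":0,"ax":0,"ay":0,"az":0},{"x":0,"y":0,"z":0,"ax":0,"ay":0,"az":0},{"x":0,"y":0,"z":0,"ax":0,"ay":0,"az":0},{"x":0,"y":0,"z":0,"ax":0,"ay":0,"az":0},{"x":0,"y":0,"z":0,"ax":0,"ay":0,"az":0},{"x":0,"y":0,"z":0,"ax":0,"ay":0,"az":0}]' 0
```

```text
clock: 6.7
tcp_pos: [0.5358, 0.2061, 0.0896]
eef_rot: [3.14, -0.0, 1.571]
force: [-1.0, -0.6, 6.3]
grip_width: 0.0553
gripper_force: 62.3
```

Run:
```python
from h import *
a=[]
for n,(r,s) in {"side":((110,200),(240,340)),"scene":((130,230),(250,350))}.items():
    c=env.camera(n); a.append(cv2.resize(c["color"][r[0]:r[1],s[0]:s[1],::-1],(400,360),interpolation=cv2.INTER_CUBIC))
    m=env.masks_of("red_center",n)
    if m: P=world(c,m[0]["pixels"]); s_,r_=sphere(P); print(n,m[0]["conf"],s_,r_)
cv2.imwrite("pics/g2.png",np.hstack(a)); print(env.get_state()["force"],env.get_state()["wrist_torque"],env.grip_depth)
```

```text
side 0.69 [0.53648453 0.20260864 0.11058574] 0.02763193666664665
scene 0.73 [0.53625566 0.20256244 0.10929219] 0.027644092613244388
[-0.59589316 -0.57838128  5.31052687] [-0.07919793  0.20918656  0.06840413] 0.0187
```

View pics/g2.png

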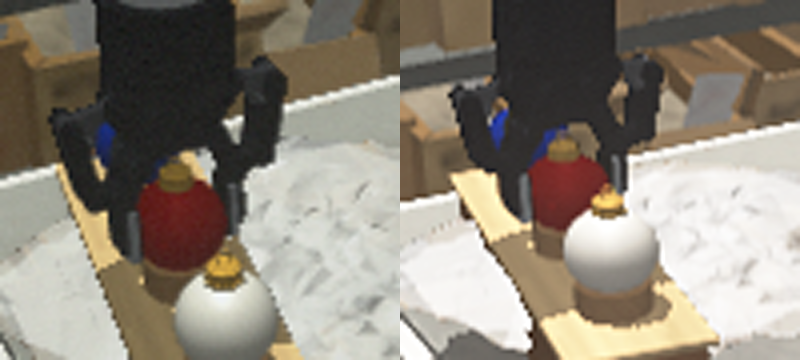

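The pads (grey, about (130,235) and (235,205) in the left crop) hold the ball at its equator, cap upright. I'll lift.

```bash
python3 -m inch '[{"x":0,"y":0,"z":0.02,"ax":0,"ay":0,"az":0},{"x":0,"y":0,"z":0.06,"ax":0,"ay":0,"az":0},{"x":0,"y":0,"z":0.12,"ax":0,"ay":0,"az":0},{"x":0,"y":0,"z":0.2,"ax":0,"ay":0,"az":0},{"x":0,"y":0,"z":0.3,"ax":0,"ay":0,"az":0},{"x":0,"y":0,"z":0.4,"ax":0,"ay":0,"az":0},{"x":0,"y":0,"z":0.48,"ax":0,"ay":0,"az":0},{"x":0,"y":0,"z":0.48,"ax":0,"ay":0,"az":0}]'
python3 - <<'E'
from h import *
for n in["side","scene","wrist"]:
    c=env.camera(n); 
    for q in["red_center","white_center","blue_center"]:
        m=env.masks_of(q,n)
        if m: P=world(c,m[0]["pixels"]); s_,r_=sphere(P); print(n,q,m[0]["conf"],s_.round(4),r_.round(4))
print(env.get_state()["tcp_pos"])
E
```

```text
clock: 7.9
tcp_pos: [0.536, 0.2061, 0.2108]
eef_rot: [3.138, -0.001, 1.571]
force: [0.5, 1.0, -0.9]
grip_width: 0.0559
gripper_force: 63.5
side red_center 0.88 [0.5372 0.2049 0.2312] 0.0294
side white_center 0.56 [0.5215 0.1048 0.1108] 0.0285
side blue_center 0.88 [0.5517 0.3019 0.1106] 0.0279
scene red_center 0.68 [0.5363 0.2038 0.2265] 0.0287
scene white_center 0.84 [0.5247 0.1104 0.1101] 0.0331
scene blue_center 0.62 [0.551  0.3007 0.109 ] 0.0271
wrist red_center 0.87 [0.5349 0.2021 0.2331] 0.0294
wrist blue_center 0.96 [0.55   0.3046 0.1096] 0.0285
[0.53548137 0.20599551 0.20867441]
```

```bash
python3 -m inch '[{"x":0.01,"y":-0.08,"z":0,"ax":0,"ay":0,"az":0},{"x":0.02,"y":-0.22,"z":0,"ax":0,"ay":0,"az":0},{"x":0.03,"y":-0.36,"z":0,"ax":0,"ay":0,"az":0},{"x":0.044,"y":-0.5,"z":0,"ax":0,"ay":0,"az":0},{"x":0.044,"y":-0.64,"z":0,"ax":0,"ay":0,"az":0},{"x":0.044,"y":-0.78,"z":0,"ax":0,"ay":0,"az":0},{"x":0.044,"y":-0.92,"z":0,"ax":0,"ay":0,"az":0},{"x":0.044,"y":-1,"z":0,"ax":0,"ay":0,"az":0}]'
python3 -m inch '[{"x":0,"y":-0.14,"z":0,"ax":0,"ay":0,"az":0},{"x":0,"y":-0.28,"z":0,"ax":0,"ay":0,"az":0},{"x":0,"y":-0.42,"z":0,"ax":0,"ay":0,"az":0},{"x":0,"y":-0.54,"z":0,"ax":0,"ay":0,"az":0},{"x":0,"y":-0.62,"z":0,"ax":0,"ay":0,"az":0},{"x":0,"y":-0.65,"z":0,"ax":0,"ay":0,"az":0},{"x":0,"y":-0.65,"z":0,"ax":0,"ay":0,"az":0},{"x":0,"y":-0.65,"z":0,"ax":0,"ay":0,"az":0}]'
cat > chk.py <<'E'
from h import *
import sys
a=[]
for n in["side","scene","wrist"]:
    c=env.camera(n); m=env.masks_of("red_center",n)
    if m: P=world(c,m[0]["pixels"]); s,r=sphere(P); print(n,round(m[0]["conf"],2),s.round(4),r.round(4))
    m=env.masks_of("ring_seat",n)
    if m:
        P=world(c,m[0]["pixels"]);P=P[np.abs(P[:,:2]-[.546,-.207]).max(1)<.06]; Q=P[(P[:,2]>.08)&(P[:,2]<.095)]; print("ring",len(Q),Q.min(0).round(4),Q.max(0).round(4))
    if n!="wrist":
        u=c["K"]@(c["R"]@[.546,-.207,.12]+c["t"]); x,y=(u[:2]/u[2]).astype(int)
        a.append(cv2.resize(c["color"][y-50:y+50,x-50:x+50,::-1],(400,400),interpolation=cv2.INTER_CUBIC))
cv2.imwrite(f"pics/{sys.argv[1]}.png",np.hstack(a)); s=env.get_state(); print(s["clock"],s["tcp_pos"],s["force"])
E
python3 chk.py p1
```

```text
clock: 9.5
tcp_pos: [0.5462, -0.0462, 0.2088]
eef_rot: [3.142, 0.0, 1.569]
force: [0.1, 0.1, 0.3]
grip_width: 0.0555
gripper_force: 63.5
clock: 10.5
tcp_pos: [0.5466, -0.2056, 0.2089]
eef_rot: [-3.142, -0.0, 1.572]
force: [0.1, 0.2, -1.1]
grip_width: 0.0559
gripper_force: 63.5
side 0.77 [ 0.5476 -0.2066  0.2294] 0.0295
ring 204 [ 0.5246 -0.231   0.0802] [ 0.5695 -0.1867  0.0898]
scene 0.58 [ 0.548  -0.2059  0.228 ] 0.03
ring 94 [ 0.5258 -0.2319  0.0801] [ 0.5668 -0.191   0.0881]
wrist 0.57 [ 0.546  -0.2114  0.2297] 0.0318
ring 606 [ 0.5239 -0.2278  0.08  ] [ 0.5683 -0.1841  0.0893]
10.95 [ 0.5464999  -0.20641238  0.20883868] [ 0.23568735  1.07099503 -0.98985705]
```

```bash
python3 -m inch '[{"x":0,"y":-0.004,"z":-0.08,"ax":0,"ay":0,"az":0},{"x":0,"y":-0.004,"z":-0.18,"ax":0,"ay":0,"az":0},{"x":0,"y":-0.004,"z":-0.28,"ax":0,"ay":0,"az":0},{"x":0,"y":-0.004,"z":-0.36,"ax":0,"ay":0,"az":0},{"x":0,"y":-0.004,"z":-0.41,"ax":0,"ay":0,"az":0},{"x":0,"y":-0.004,"z":-0.43,"ax":0,"ay":0,"az":0},{"x":0,"y":-0.004,"z":-0.43,"ax":0,"ay":0,"az":0},{"x":0,"y":-0.004,"z":-0.43,"ax":0,"ay":0,"az":0}]'
python3 chk.py p2
```

```text
clock: 11.95
tcp_pos: [0.5468, -0.2077, 0.102]
eef_rot: [3.14, 0.001, 1.571]
force: [-0.2, -0.2, -1.1]
grip_width: 0.0554
gripper_force: 63.5
side 0.62 [ 0.5474 -0.2102  0.1229] 0.0281
ring 88 [ 0.5252 -0.231   0.0805] [ 0.5598 -0.2036  0.0889]
scene 0.7 [ 0.5482 -0.2076  0.1208] 0.0303
ring 83 [ 0.5247 -0.2311  0.0807] [ 0.5686 -0.2023  0.0881]
wrist 0.56 [ 0.546  -0.2067  0.1245] 0.0264
ring 534 [ 0.5243 -0.201   0.0801] [ 0.5669 -0.1838  0.0885]
12.4 [ 0.54648564 -0.20751295  0.10136019] [ 0.19368665  0.24207095 -0.3996956 ]
```

View pics/p2.png

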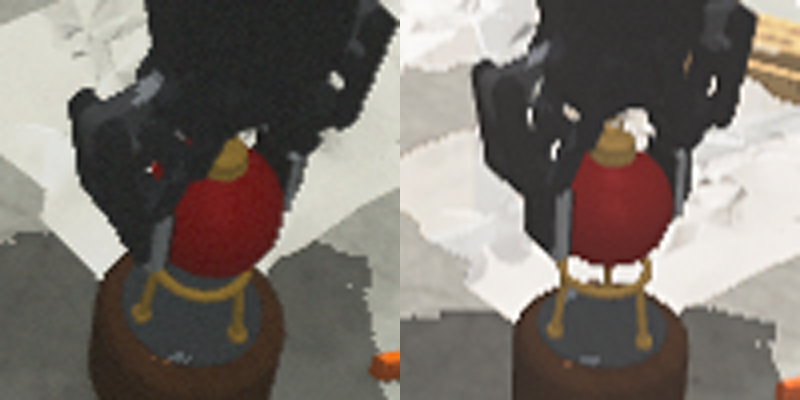

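The ball is just above the ring, but in both crops it looks slightly right of the ring's centre (right crop: ball about x=620, ring about 604). I'll measure that in pixels before lowering.

Run:
```python
from h import *
from scipy.optimize import least_squares
a=[];t=np.linspace(0,2*np.pi,120)
def proj(c,X): u=(c["K"]@(c["R"]@np.atleast_2d(X).T+c["t"][:,None])); return (u[:2]/u[2]).T
for n in["side","scene"]:
    c=env.camera(n); 
    p=proj(c,[[.5465,-.2075,.1223],[.5465,-.2075,.085],[.5465,-.2075,.0]]); print(n,p.round(1).tolist())
    x,y=p[0].astype(int)
    S=8; im=cv2.resize(c["color"][y-25:y+25,x-25:x+25,::-1],None,fx=S,fy=S,interpolation=cv2.INTER_CUBIC)
    def draw(X,col):
        q=((proj(c,X)-[x-25,y-25]+.5)*S).astype(np.int32); cv2.polylines(im,[q],True,col,1)
    o=np.array([.5465,-.2075,0]); cs=np.c_[np.cos(t),np.sin(t),0*t]
    draw(o+[0,0,.085]+.020*cs,(0,255,0)); draw(o+[0,0,.05]+.042*cs,(0,255,0))
    b=o+[0,0,.1223]; C=-c["R"].T@c["t"]; d=(b-C)/np.linalg.norm(b-C); e1=np.cross(d,[0,0,1]);e1/=np.linalg.norm(e1);e2=np.cross(d,e1)
    draw(b+.029*(np.outer(np.cos(t),e1)+np.outer(np.sin(t),e2)),(255,255,0)); a.append(im)
cv2.imwrite("pics/ov.png",np.hstack(a))
```

```text
side [[390.3, 282.2], [387.7, 296.2], [382.4, 324.6]]
scene [[387.9, 255.9], [386.9, 272.5], [384.9, 307.7]]
```

View pics/ov.png

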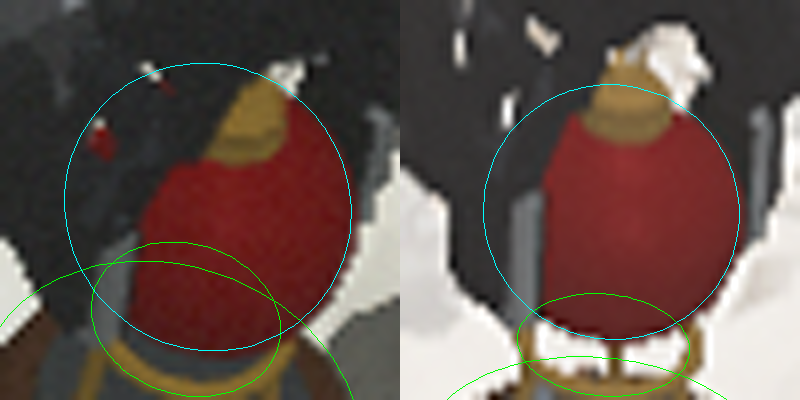

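With the model outlines drawn in, the ball and ring agree to about 1 mm. The apparent shift came from the pad covering the ball's left edge. I'll lower slowly and watch the force.

```bash
python3 -m inch '[{"x":0,"y":-0.002,"z":-0.01,"ax":0,"ay":0,"az":0},{"x":0,"y":-0.002,"z":-0.02,"ax":0,"ay":0,"az":0},{"x":0,"y":-0.002,"z":-0.03,"ax":0,"ay":0,"az":0},{"x":0,"y":-0.002,"z":-0.036,"ax":0,"ay":0,"az":0},{"x":0,"y":-0.002,"z":-0.04,"ax":0,"ay":0,"az":0},{"x":0,"y":-0.002,"z":-0.042,"ax":0,"ay":0,"az":0},{"x":0,"y":-0.002,"z":-0.042,"ax":0,"ay":0,"az":0}]'
```

```text
clock: 13.38
tcp_pos: [0.5465, -0.2079, 0.0911]
eef_rot: [3.141, 0.0, 1.571]
force: [-0.9, 1.9, 3.0]
grip_width: 0.0555
gripper_force: 63.5
```

```bash
python3 -m inch '[{"x":0,"y":0,"z":-0.002,"ax":0,"ay":0,"az":0},{"x":0,"y":0,"z":-0.004,"ax":0,"ay":0,"az":0},{"x":0,"y":0,"z":-0.004,"ax":0,"ay":0,"az":0}]'
```

```text
clock: 13.75
tcp_pos: [0.5465, -0.2077, 0.0909]
eef_rot: [3.141, 0.0, 1.571]
force: [-2.6, 3.9, 10.1]
grip_width: 0.0557
gripper_force: 64.2
```

Contact, with the side force showing the ball slightly too far -y and +x. I'll back off, correct and lower again.

```bash
python3 -m inch '[{"x":0,"y":0,"z":0.008,"ax":0,"ay":0,"az":0},{"x":-0.004,"y":0.007,"z":0.008,"ax":0,"ay":0,"az":0},{"x":-0.004,"y":0.007,"z":0.004,"ax":0,"ay":0,"az":0},{"x":-0.004,"y":0.007,"z":0,"ax":0,"ay":0,"az":0},{"x":-0.004,"y":0.007,"z":0,"ax":0,"ay":0,"az":0},{"x":-0.004,"y":0.007,"z":0,"ax":0,"ay":0,"az":0}]'
```

```text
clock: 14.5
tcp_pos: [0.5461, -0.2063, 0.0904]
eef_rot: [3.14, 0.001, 1.571]
force: [0.3, 1.2, 5.0]
grip_width: 0.0562
gripper_force: 64.0
```

```bash
python3 -m inch '[{"x":0,"y":0.002,"z":0,"ax":0,"ay":0,"az":0},{"x":0,"y":0.003,"z":-0.001,"ax":0,"ay":0,"az":0},{"x":0,"y":0.003,"z":-0.001,"ax":0,"ay":0,"az":0}]'; python3 chk.py p3
```

```text
clock: 14.88
tcp_pos: [0.5461, -0.2061, 0.0904]
eef_rot: [3.14, 0.002, 1.571]
force: [0.3, -1.4, 6.9]
grip_width: 0.0555
gripper_force: 64.0
side 0.97 [ 0.5468 -0.2081  0.1111] 0.0285
scene 0.89 [ 0.5475 -0.2066  0.1093] 0.0298
ring 65 [ 0.5254 -0.23    0.0805] [ 0.5581 -0.2058  0.089 ]
wrist 0.87 [ 0.5456 -0.2065  0.1108] 0.0283
ring 121 [ 0.5349 -0.1906  0.0801] [ 0.5622 -0.1837  0.0878]
15.325 [ 0.54613479 -0.20614672  0.09034636] [ 0.22609772 -1.33967791  7.09712046]
```

The force is vertical at 7 N with almost nothing sideways, and the ball's centre is at about 0.110, so it is seated. I'll release in two steps.

```bash
python3 -m inch '[{"x":0,"y":0,"z":0.001,"ax":0,"ay":0,"az":0},{"x":0,"y":0,"z":0.001,"ax":0,"ay":0,"az":0},{"x":0,"y":0,"z":0.001,"ax":0,"ay":0,"az":0},{"x":0,"y":0,"z":0.001,"ax":0,"ay":0,"az":0}]' 0.76
python3 -m inch '[{"x":0,"y":0,"z":0,"ax":0,"ay":0,"az":0},{"x":0,"y":0,"z":0,"ax":0,"ay":0,"az":0},{"x":0,"y":0,"z":0,"ax":0,"ay":0,"az":0},{"x":0,"y":0,"z":0,"ax":0,"ay":0,"az":0}]' 1; python3 chk.py p4
```

```text
clock: 15.82
tcp_pos: [0.5454, -0.2054, 0.0897]
eef_rot: [-3.141, -0.0, 1.571]
force: [0.2, 0.9, -0.5]
grip_width: 0.0648
gripper_force: 0.0
clock: 16.32
tcp_pos: [0.5455, -0.2055, 0.0898]
eef_rot: [3.142, 0.0, 1.571]
force: [1.0, 0.1, 0.8]
grip_width: 0.0855
gripper_force: 0.0
side 0.91 [ 0.5484 -0.2071  0.1101] 0.0295
ring 54 [ 0.5258 -0.2305  0.0805] [ 0.5565 -0.2007  0.0898]
scene 0.72 [ 0.5486 -0.2074  0.1089] 0.0292
ring 81 [ 0.5257 -0.2337  0.0805] [ 0.5576 -0.2034  0.0945]
wrist 0.63 [ 0.5465 -0.2063  0.11  ] 0.0283
ring 102 [ 0.5336 -0.1901  0.0804] [ 0.5619 -0.1835  0.0873]
16.775 [ 0.54547196 -0.2054822   0.0898319 ] [-0.77320343 -0.58066717  0.06252237]
```

View pics/p4.png

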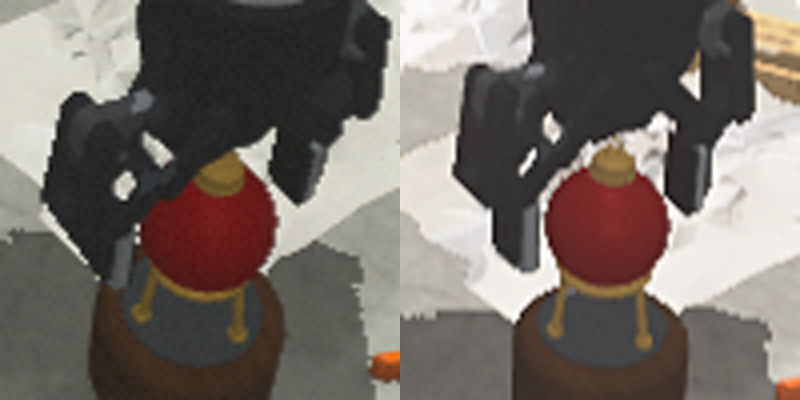

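The bauble sits in the ring, cap up, at about (607,222) in the right crop, and both fingers are clear of it. I'll retreat straight up.

```bash
python3 -m inch '[{"x":0.003,"y":0,"z":0.04,"ax":0,"ay":0,"az":0},{"x":0.003,"y":0,"z":0.1,"ax":0,"ay":0,"az":0},{"x":0.003,"y":0,"z":0.2,"ax":0,"ay":0,"az":0},{"x":0.003,"y":0,"z":0.32,"ax":0,"ay":0,"az":0},{"x":0.003,"y":0,"z":0.44,"ax":0,"ay":0,"az":0},{"x":0.003,"y":0,"z":0.56,"ax":0,"ay":0,"az":0},{"x":0.003,"y":0,"z":0.6,"ax":0,"ay":0,"az":0},{"x":0.003,"y":0,"z":0.6,"ax":0,"ay":0,"az":0}]'; python3 chk.py p5
python3 - <<'E'
import cv2,numpy as np
from h import *
c=env.camera("side"); im=cv2.imread("pics/p5.png"); cv2.imwrite("pics/p6.png",np.hstack([im[:,400:],cv2.resize(c["color"][110:210,240:340,::-1],(400,400))]))
E
```

```text
clock: 17.77
tcp_pos: [0.5462, -0.2055, 0.2401]
eef_rot: [3.141, 0.0, 1.571]
force: [-0.2, 0.0, -1.3]
grip_width: 0.0857
gripper_force: 0.0
side 0.57 [ 0.5474 -0.2086  0.1112] 0.028
ring 68 [ 0.525  -0.2306  0.0803] [ 0.5563 -0.2012  0.0939]
scene 0.96 [ 0.5487 -0.2072  0.1089] 0.0294
ring 72 [ 0.5245 -0.2308  0.0801] [ 0.5586 -0.2036  0.0908]
wrist 0.6 [ 0.5462 -0.206   0.1099] 0.0283Traceback (most recent call last):
  File "chk.py", line 9, in <module>
    P=world(c,m[0]["pixels"]);P=P[np.abs(P[:,:2]-[.546,-.207]).max(1)<.06]; Q=P[(P[:,2]>.08)&(P[:,2]<.095)]; print("ring",len(Q),Q.min(0).round(4),Q.max(0).round(4))
                                                                                                                                 ~~~~~^^^
    return umr_minimum(a, axis, None, out, keepdims, initial, where)
ValueError: zero-size array to reduction operation minimum which has no identity
[ WARN:0@1.862] global loadsave.cpp:275 findDecoder imread_('pics/p5.png'): can't open/read file: check file path/integrity
Traceback (most recent call last):
TypeError: 'NoneType' object is not subscriptable
```

Run:
```python
from h import *
c=env.camera("side"); I=c["color"][:,:,::-1]
cv2.imwrite("pics/p7.png",np.hstack([cv2.resize(I[240:360,330:450],(400,400)),cv2.resize(I[110:230,220:340],(400,400))]))
for q in["red_center","blue_center","white_center"]:
    m=env.masks_of(q,"side")
    if m: print(q,m[0]["conf"],sphere(world(c,m[0]["pixels"])))
```

```text
red_center 0.59 (array([ 0.54752158, -0.20861852,  0.1111284 ]), np.float64(0.027978252798317105))
blue_center 0.92 (array([0.55195911, 0.30261608, 0.1109556 ]), np.float64(0.02840747492755481))
white_center 0.68 (array([0.5230617 , 0.10771098, 0.1108649 ]), np.float64(0.030972157559922168))
```

View pics/p7.png

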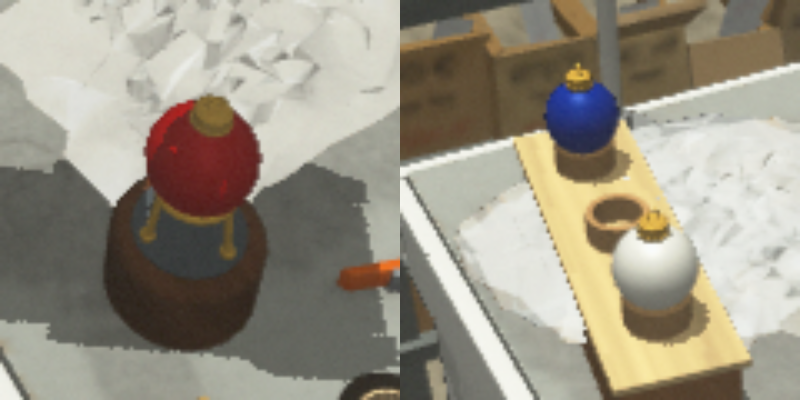

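The red bauble stands cap up in the ring at about (203,157) in the left crop. Blue (583,115) and white (655,265) still stand in their collars, and the arm is clear.

```bash
python3 -c "from rig import env; print(env.sign_off())"
```

```text
the job is handed in; nothing more can be done
None
```

The red bauble stands cap up in the brass ring, lowered in and released, with the blue and white baubles still standing in the rack and the arm clear; the job is handed in, with the robot's clock at about 18 s of the 42 s allowed.

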